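# Seat the row of vial stoppers

## Robot

A 6-joint arm with a two-finger parallel gripper is mounted at the origin on the work surface. World frame = base frame: x ahead of the robot, y to its left, z up, the work surface at z = 0. Lengths are in m, angles in rad, forces in N, time in s.
With the tool pointing down it reaches from about 0.375 to 0.975 m from the base axis. Payload 3.8 kg.
Tool frame: the origin (TCP) lies midway between the tips of the shut fingers; the grasp point (between the pads) lies 19 mm behind it; z points along the fingers, y is the line along which they close (so a half turn about z gives the same grasp; the last joint's range is limited). The gripper opens to 85 mm and grips with 20 to 120 N. Pads are 22 mm wide; open, the fingers measure 114 mm over their backs; the gripper's body (76 mm by 85 mm) begins 54 mm behind the grasp point. The pads swing forward as they close: fully open they stand 13 mm farther back than shut.
Start: joints at [-1.244, 0.264, 1.604, -0, 1.274, -0.037], TCP at [0.24, -0.631, 0.231] pointing down, gripper open.
Joint ranges: [-2.63, 2.63], [-0.94, 2.18], [0.31, 2.57], [-1.31, 4.45], [0, 2.66], [-2.55, 2.55]. Speed limits (rad/s): [2.57, 2.57, 3.14, 3.14, 3.14, 3.14].

## Interface

Orientations are given as a rotation vector (axis times angle).
In Python, from workcell import bot, cams gives the robot as it stands.
- The arm moves only by the tool play_rows, never from a script. Its argument "rows" is a list of rows, each a list of 2 entries, a list of its own where there are three numbers: the shift along the tool's x, y, z scaled (see below), then the turn, a rotation vector about the tool's x, y, z scaled (see below). A call has 1 to 20 rows; each row is the pose to reach, as a shift and turn from the pose commanded when the call began, along the tool's axes at that moment; what a row does not reach only later rows make up. The controller multiplies each number of a shift by 250 mm and each number of a turn by 45 degrees. A row lasts 1/12 s, in which the tool goes at most 41.7 mm and 7.16 degrees, less where a joint would pass 70% of its speed; a pose out of reach is approached as far as the arm can. A call with a number of a shift or a turn outside -1 to 1 is refused whole. A call with a gripper value outside its range is refused whole. "claw" is the opening, from -1 (shut) to 1 (fully open), set as the call begins (left out, the last holds). The fingers move at their own pace and stop on an object; "newtons" is the grip in N (left out, the last holds). Time passes only in rows, so rows that repeat a pose let the fingers close. It gives the time, the measured TCP pose, the force, the opening and the grip force at its end, in the units of the state.
- bot.read_state(): the state, without advancing time (a new reading comes with each control period).
- cams.read_camera(name): name is "side" or "top" or "wrist"; returns a dict with "image" (384x512x3 uint8, red, green, blue), "K" (3x3 intrinsics, pixels), "T" (4x4, takes a point from camera to world coordinates); the wrist camera has in their place "mount" (4x4, takes a point from camera to tool coordinates, whose origin is the TCP and whose axes are the flange's). Camera axes: x right, y down, z forward; pixel columns grow to the right and rows downward; lengths in m; the calibration is good to about 2 mm. A picture is of the moment at which its call begins: read the wrist's pose just before it. There is no depth.
- bot.finish_job(): hands the job in; it is judged then, once.
The state is a dict: "time": time; "q": joint angles; "joint_vel": joint speeds; "joint_torque": joint torques, N m; "tool_pos": TCP position; "tcp_rot": TCP orientation; "wrist_force": force on the tool from outside, world axes, zero at the start; "torque": the same for the moment, N m; "width": opening from 0.0 (shut) to 1.0 (fully open); "grip_force": force on a finger pad.
Only numpy, scipy, OpenCV 4.12 (cv2) and the standard library are available. Lean on these libraries where they do the work, as an engineer would, in place of code of your own. Each camera call takes 0.05 s, during which the arm holds its last target. There are 200 camera calls.

## Task

The four dark rubber stoppers on the row of glass vials are only half in: run your fingertips once along the row, starting at the end where the block has its carry tab, and press each stopper gently fully home onto its glass, one after the other. Stay low over the row on the way, within about 4 cm of the stopper tops until the last one is home, then move clear. Do not lift or shove the block, do not pull up the tubes beside the vials, and leave the other things on the bench alone.

Things in the scene. Friction and masses are not known exactly. Their poses are not given: they have to be found in the camera images.
- block: blue block, loose on the bench, 190 x 90 x 45 mm, about 1.3 kg; hard shoves slide it. Origin: centre of its underside; z up, x along its length. At its -x end a flat carry tab (open square loop 44 mm wide, z = 30 to 38 mm) sticks out 48 mm. A row of four 17 mm holes at y = +24 mm, x = -63, -21, 21, 63 mm carries three loose tubes.
- row_mid (a point): middle of the row of vials, at the height of their mouths (block x = 0, y = -22, z = 68 mm). Four glass vials 24 mm in diameter are fixed in the block along its x at y = -22 mm, x = -63, -21, 21, 63 mm; each carries a stopper.
- stopper1 (a joint): how far stopper 1 is pushed into its vial, in m: 0 = standing 8 mm proud (at most), 0.008 = fully home, its flange flat on the glass (a hard stop). It starts between 0 and 0.0025, moves only along the block's z, needs about 4 N to move and stays where it is left.
- stopper1_top (a point): centre of the top of stopper 1 (the first, nearest the carry tab): dark grey rubber disc 19 mm in diameter, 4 mm thick, over the vial at x = -63 mm, y = -22 mm of the block. Its height is 80 mm above the bench less the joint value (72 mm when home).
- stopper2 (a joint): how far stopper 2 is pushed into its vial, in m: 0 = standing 8 mm proud (at most), 0.008 = fully home, its flange flat on the glass (a hard stop). It starts between 0 and 0.0025, moves only along the block's z, needs about 4 N to move and stays where it is left.
- stopper2_top (a point): centre of the top of stopper 2: dark grey rubber disc 19 mm in diameter, 4 mm thick, over the vial at x = -21 mm, y = -22 mm of the block. Its height is 80 mm above the bench less the joint value (72 mm when home).
- stopper3 (a joint): how far stopper 3 is pushed into its vial, in m: 0 = standing 8 mm proud (at most), 0.008 = fully home, its flange flat on the glass (a hard stop). It starts between 0 and 0.0025, moves only along the block's z, needs about 4 N to move and stays where it is left.
- stopper3_top (a point): centre of the top of stopper 3: dark grey rubber disc 19 mm in diameter, 4 mm thick, over the vial at x = 21 mm, y = -22 mm of the block. Its height is 80 mm above the bench less the joint value (72 mm when home).
- stopper4 (a joint): how far stopper 4 is pushed into its vial, in m: 0 = standing 8 mm proud (at most), 0.008 = fully home, its flange flat on the glass (a hard stop). It starts between 0 and 0.0025, moves only along the block's z, needs about 4 N to move and stays where it is left.
- stopper4_top (a point): centre of the top of stopper 4 (the last, farthest from the carry tab): dark grey rubber disc 19 mm in diameter, 4 mm thick, over the vial at x = 63 mm, y = -22 mm of the block. Its height is 80 mm above the bench less the joint value (72 mm when home).
- tube1: bystander: loose clear sample tube with white cap, 16 mm diameter (cap 18), 90 mm long, standing in the block's second row at x = -63 mm, y = 24 mm; its top is 100 mm above the bench. Origin: centre of its underside, 10 mm above the bench; z up.
- tube2: bystander: loose clear sample tube with white cap, 16 mm diameter (cap 18), 90 mm long, standing in the block's second row at x = -21 mm, y = 24 mm; its top is 100 mm above the bench. Origin: centre of its underside, 10 mm above the bench; z up.
- tube3: bystander: loose clear sample tube with white cap, 16 mm diameter (cap 18), 90 mm long, standing in the block's second row at x = 63 mm, y = 24 mm; its top is 100 mm above the bench. Origin: centre of its underside, 10 mm above the bench; z up.
- pot: bystander: specimen pot with blue lid, 60 mm diameter, 70 mm high; origin centre of underside
- marker: bystander: orange marker pen with black cap lying on the bench along its x, close beside the block on its +y (tube) side, 140 mm long, 18 mm thick; origin under its middle
- timer: bystander: small white bench timer, 30 x 62 x 66 mm; origin centre of underside
- pillbox: bystander: open blue tray with four compartments, 70 x 130 x 22 mm; origin centre of underside

How it is judged:
By the outcome, as a careful person would: the job done as asked, in the order asked, and still so for the second after the job is handed in, with the robot touching nothing.
It also fails if it takes over 48 s, if anything falls off the work surface, if the arm or the gripper's body presses on something with over 40 N, if the wrist force passes 120 N, or if a joint passes its speed limit or range.

## Working session

There is one attempt and no reset: what is moved stays moved. The work goes in short steps, Python scripts to look and compute and a tool call to move; the robot and the scene stay as the last step left them, time stands still between calls to the robot, and variables do not carry over. Pictures are saved under pics/ and viewed, at most 10 in all, crops included, and the job is handed in when it is done.

Besides the shell and the picture viewer there is one more tool, called after "Emit:" by a JSON object that holds its "api" and its "payload", one argument or row to a line. play_rows: Moves the arm, as the interface text tells. Its arguments: {"type":"object","properties":{"rows":{"type":"array","items":{"type":"array"}},"claw":{"type":"number"},"newtons":{"type":"number"}},"required":["rows"]}

```bash
mkdir -p pics; python3 - <<'E'
from workcell import bot,cams
import cv2,numpy as np
s=bot.read_state();print(s)
for n in ("top","side","wrist"):
    c=cams.read_camera(n);cv2.imwrite(f"pics/{n}0.png",c["image"][:,:,::-1])
    print(n,c["K"].tolist(),np.round(c.get("T",c.get("mount")),4).tolist())
E
```

```text
{'time': 0.0, 'q': array([-1.24388678e+00,  2.64751315e-01,  1.60537442e+00,  2.89418148e-05,
        1.27370022e+00, -3.68931689e-02]), 'joint_vel': array([ 0.00117309,  0.0002715 ,  0.00019777,  0.00156006,  0.00019758,
       -0.00124488]), 'joint_torque': array([-1.26286468e-03, -5.15125036e+01, -3.67310143e+01,  8.63225932e-05,
        1.31037663e-02, -1.43683231e-06]), 'tool_pos': array([ 0.23996242, -0.63012458,  0.22996304]), 'tcp_rot': array([-3.08758618e+00, -5.67900136e-01,  4.63590643e-04]), 'wrist_force': array([0.46063479, 0.28449022, 0.40267499]), 'torque': array([-0.05863457,  0.01850522, -0.00675567]), 'grip_force': 0.0, 'width': 1.0005097425859468}
top [[422.2507257027389, 0.0, 255.42929822003063], [0.0, 422.2507257027389, 191.97025246346294], [0.0, 0.0, 1.0]] [[-0.0104, -0.9808, 0.1949, 0.4323], [-0.9997, 0.0059, -0.0235, 0.0075], [0.0219, -0.1951, -0.9805, 1.1638], [0.0, 0.0, 0.0, 1.0]]
side [[409.0296488484808, 0.0, 249.81372897864657], [0.0, 409.0296488484808, 188.12524315630083], [0.0, 0.0, 1.0]] [[0.9806, -0.104, 0.1663, 0.4728], [-0.196, -0.484, 0.8528, -0.8506], [-0.0082, -0.8689, -0.495, 0.5726], [0.0, 0.0, 0.0, 1.0]]
wrist [[300.18239028645814, 0.0, 254.65214837769054], [0.0, 300.18239028645814, 193.5191380353318], [0.0, 0.0, 1.0]] [[-0.0009, -0.9573, -0.2892, 0.0746], [1.0, -0.0011, 0.0004, -0.0001], [-0.0007, -0.2892, 0.9573, -0.1431], [0.0, 0.0, 0.0, 1.0]]
```

View pics/top0.png

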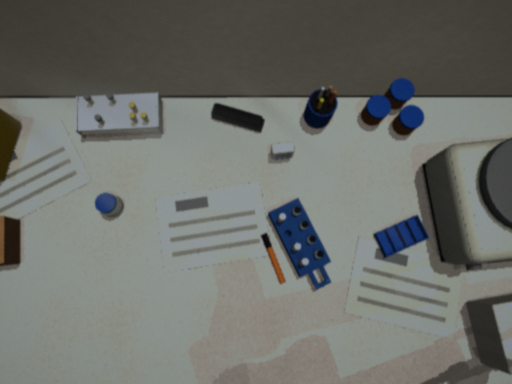

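View pics/side0.png

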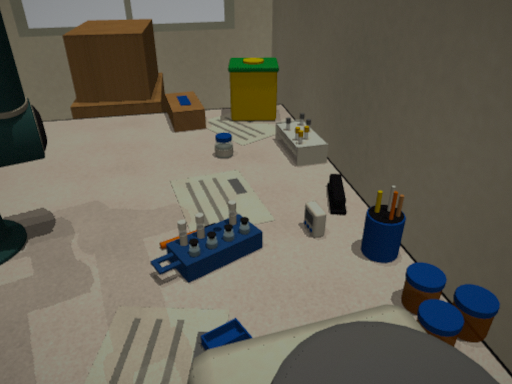

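The top view shows the block from about (270,210) to (325,275), with its carry tab near (320,278). In the side view the stoppers are at about (194,244), (211,237), (228,229) and (244,221). I'll enlarge both next.

```bash
python3 - <<'E'
import cv2,numpy as np
a=cv2.imread("pics/top0.png")[190:295,255:345];b=cv2.imread("pics/side0.png")[195:285,145:270]
a=cv2.resize(a,None,fx=4,fy=4,interpolation=cv2.INTER_CUBIC);b=cv2.resize(b,None,fx=3.2,fy=3.2,interpolation=cv2.INTER_CUBIC)
h=max(a.shape[0],b.shape[0]);f=lambda i:cv2.copyMakeBorder(i,0,h-i.shape[0],0,0,0)
cv2.imwrite("pics/crop.png",np.hstack([f(a),f(b)]))
E
```

```text
(no output)
```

View pics/crop.png

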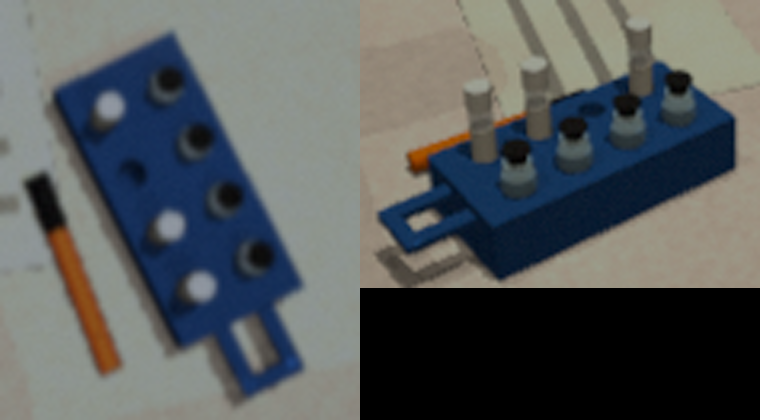

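The crops show the stopper-top centres at:

| Stopper | Top view (px) | Side view (px) |
|---|---|---|
| 1 | (320,253) | (193,241) |
| 2 | (312.5,239) | (211.5,234) |
| 3 | (305,224) | (228,227) |
| 4 | (298,210) | (244,220) |

The tubes stand on the image-left side of the row in the top view.

```bash
cat > h.py <<'E'
import numpy as np
from scipy.spatial.transform import Rotation as R
def ray(K,T,p):
    d=T[:3,:3]@np.linalg.solve(K,[p[0],p[1],1]);return T[:3,3],d/np.linalg.norm(d)
def tri(rays):
    P=[np.eye(3)-np.outer(d,d) for o,d in rays]
    X=np.linalg.solve(sum(P),sum(p@o for p,(o,d) in zip(P,rays)))
    return X,[np.linalg.norm(p@(X-o))*1e3 for p,(o,d) in zip(P,rays)]
def pose(s):
    T=np.eye(4);T[:3,:3]=R.from_rotvec(s["tcp_rot"]).as_matrix();T[:3,3]=s["tool_pos"];return T
E
python3 - <<'E'
from workcell import bot,cams
from h import *
t=cams.read_camera("top");s=cams.read_camera("side")
A=[(320.2,253.2),(312.5,238.7),(305.2,224),(297.7,209.7)];B=[(193.4,241.2),(211.6,234.4),(228.4,227.2),(244.4,219.7)]
X=[]
for a,b in zip(A,B):
    x,e=tri([ray(t["K"],t["T"],a),ray(s["K"],s["T"],b)]);X.append(x);print(x.round(4),np.round(e,1))
X=np.array(X);print(np.linalg.norm(np.diff(X,axis=0),axis=1))
d=X[3]-X[0];print("yaw",np.degrees(np.arctan2(d[1],d[0])))
M=pose(bot.read_state());print(M.round(3));print("to mid in tool",(M[:3,:3].T@(X.mean(0)-M[:3,3])).round(4))
E
```

```text
[ 0.4873 -0.1827  0.0768] [0.2 0.2]
[ 0.5253 -0.1647  0.0748] [0.4 0.4]
[ 0.5632 -0.147   0.0751] [0.1 0.1]
[ 0.6008 -0.1284  0.0765] [0.2 0.2]
[0.04207808 0.04182368 0.04198047]
yaw 25.577971155689877
[[ 0.935  0.356 -0.     0.24 ]
 [ 0.356 -0.935  0.001 -0.63 ]
 [ 0.    -0.001 -1.     0.231]
 [ 0.     0.     0.     1.   ]]
to mid in tool [ 0.4531 -0.3353  0.1552]
```

Spacing comes out at 42.0 mm, heights at 75–77 mm (text says 77.5–80) and ray gaps are under 0.5 mm. The row yaw is 25.6°. All of that fits, so I shut the fingers and approach high.

Emit:
{"api": "play_rows", "payload": {
  "rows": [
    [[0.04,-0.035,0],[0,0,0]],
    [[0.12,-0.1,0],[0,0,0]],
    [[0.22,-0.18,0],[0,0,0]],
    [[0.32,-0.27,0],[0,0,0]],
    [[0.42,-0.36,0],[0,0,0]],
    [[0.52,-0.44,0],[0,0,0]],
    [[0.62,-0.52,0],[0,0,-0.03]],
    [[0.7,-0.6,0],[0,0,-0.06]],
    [[0.77,-0.65,0],[0,0,-0.09]],
    [[0.8,-0.68,0],[0,0,-0.107]],
    [[0.8,-0.68,0],[0,0,-0.107]]
  ],
  "claw": -1,
  "newtons": 30
}}

```text
time: 1.17
tool_pos: [0.3674, -0.3984, 0.2314]
tcp_rot: [-3.062, -0.702, -0.001]
wrist_force: [-0.6, -0.0, 0.4]
width: 0.0
grip_force: 0.0
```

```bash
python3 - <<'E'
from workcell import bot
from h import *
M=pose(bot.read_state())
print(((M[:3,:3].T@(np.array([.4873,-.1827,.20])-M[:3,3]))/.25).round(4), np.degrees(np.arctan2(M[1,0],M[0,0])))
E
```

```text
[ 0.8076 -0.5674  0.1262] 25.842592855163076
```

Emit:
{"api": "play_rows", "payload": {
  "rows": [
    [[0.05,-0.035,0],[0,0,0]],
    [[0.14,-0.1,0.02],[0,0,0]],
    [[0.24,-0.17,0.04],[0,0,0]],
    [[0.34,-0.24,0.06],[0,0,0]],
    [[0.44,-0.31,0.08],[0,0,0]],
    [[0.54,-0.38,0.1],[0,0,0]],
    [[0.64,-0.45,0.12],[0,0,0]],
    [[0.72,-0.51,0.126],[0,0,0]],
    [[0.78,-0.55,0.126],[0,0,0]],
    [[0.808,-0.567,0.126],[0,0,0]],
    [[0.808,-0.567,0.126],[0,0,0]],
    [[0.808,-0.567,0.126],[0,0,0]]
  ]
}}

```text
time: 2.17
tool_pos: [0.4872, -0.1865, 0.1998]
tcp_rot: [3.062, 0.698, -0.001]
wrist_force: [0.3, -1.1, -0.1]
width: 0.002
grip_force: 0.0
```

```bash
python3 - <<'E'
from workcell import bot,cams
from h import *
import cv2
s=bot.read_state();c=cams.read_camera("wrist");M=pose(s);print(s["time"],s["tool_pos"],s["tcp_rot"],s["wrist_force"])
im=c["image"][:,:,::-1].copy();T=M@c["mount"]
for X in ([.4873,-.1827,.0785],[.5253,-.1647,.0785],[.5632,-.147,.0785],[.6008,-.1284,.0785],list(s["tool_pos"])):
    p=c["K"]@(T[:3,:3].T@(np.array(X)-T[:3,3]));p=p[:2]/p[2];print(p.round(1))
    cv2.drawMarker(im,tuple(int(round(v)) for v in p),(0,0,255),cv2.MARKER_CROSS,8,1)
cv2.imwrite("pics/w1.png",im)
E
```

```text
2.1667 [ 0.48722174 -0.1864657   0.19984776] [ 3.06230081e+00  6.97618599e-01 -6.92370178e-04] [ 0.31507705 -1.14956419 -0.05793978]
[250.7 186.1]
[250.8 139.6]
[251.1  88.9]
[250.3  32.9]
[254.6 250.3]
```

View pics/w1.png

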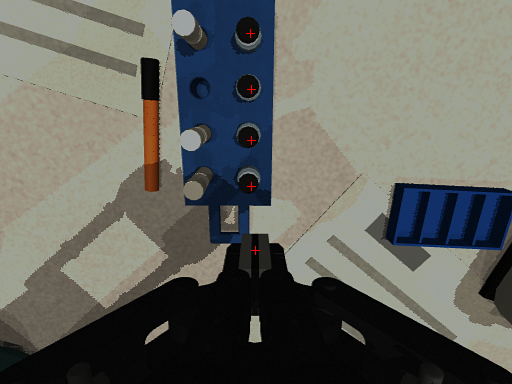

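The wrist view shows the stoppers in line at about (248,180), (247,132), (248,86) and (248,30), within 3–5 px of my predicted crosses. I'll take a settled picture and refine with blob centres.

```bash
python3 - <<'E'
from workcell import bot,cams
from h import *
import cv2
s=bot.read_state();c=cams.read_camera("wrist");M=pose(s);print(s["tool_pos"],np.degrees(np.arctan2(M[1,0],M[0,0])))
g=c["image"].max(2);T=M@c["mount"]
m=(g<45).astype(np.uint8);m[225:]=0;m[:,:225]=0;m[:,275:]=0
n,l,st,ce=cv2.connectedComponentsWithStats(m)
for i in range(1,n):
    if st[i,4]<80: continue
    o,d=ray(c["K"],T,ce[i]);print(ce[i].round(1),st[i],(o+d*(.0785-o[2])/d[2]).round(4))
cv2.imwrite("pics/w2.png",cv2.resize(c["image"][0:215,170:290,::-1],None,fx=2.7,fy=2.7,interpolation=cv2.INTER_CUBIC))
E
```

```text
[ 0.4869989  -0.18676622  0.19984109] 25.61634483417753
[247.   29.1] [235  16  24  27 488] [ 0.6019 -0.1253  0.0785]
[242.4  46.7] [231  35  25  19  81] [ 0.5888 -0.1273  0.0785]
[247.2  85.5] [236  74  23  24 404] [ 0.564  -0.1433  0.0785]
[247.4 136.7] [237 126  22  22 360] [ 0.5261 -0.1613  0.0785]
[246.1 187.7] [225 164  46  41 790] [ 0.4838 -0.1798  0.0785]
```

View pics/w2.png

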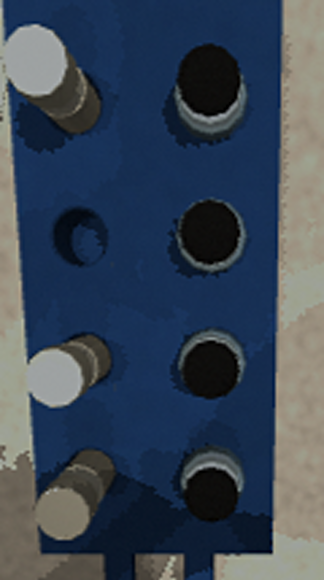

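The blobs agree with the fixed-camera points to about 3 mm across the row, so I use the mean: S1 (.4878, -.181). The stoppers then follow every 42 mm along tool x. Next I lower to just above S1.

Emit:
{"api": "play_rows", "payload": {
  "rows": [
    [[0.01,-0.01,0.05],[0,0,0]],
    [[0.013,-0.02,0.13],[0,0,0]],
    [[0.013,-0.02,0.22],[0,0,0]],
    [[0.013,-0.02,0.3],[0,0,0]],
    [[0.013,-0.02,0.37],[0,0,0]],
    [[0.013,-0.02,0.41],[0,0,0]],
    [[0.013,-0.02,0.43],[0,0,0]],
    [[0.013,-0.02,0.43],[0,0,0]],
    [[0.013,-0.02,0.43],[0,0,0]],
    [[0.013,-0.02,0.43],[0,0,0]]
  ]
}}

```text
time: 3.1
tool_pos: [0.489, -0.1802, 0.0935]
tcp_rot: [3.062, 0.697, 0.003]
wrist_force: [0.0, -0.6, 0.1]
width: 0.002
grip_force: 0.0
```

```bash
python3 - <<'E'
from workcell import bot,cams
from h import *
import cv2
c=cams.read_camera("side");a=c["image"][185:285,145:270,::-1]
c=cams.read_camera("wrist");b=c["image"][60:290,130:390,::-1]
a=cv2.resize(a,(450,360),interpolation=cv2.INTER_CUBIC);b=cv2.resize(b,(340,360))
cv2.imwrite("pics/c3.png",np.hstack([a,b]));s=bot.read_state();print(s["time"],s["tool_pos"],s["wrist_force"])
E
```

```text
3.2 [ 0.48909728 -0.18009456  0.0936155 ] [-0.20830069 -0.11836742  0.10159218]
```

View pics/c3.png

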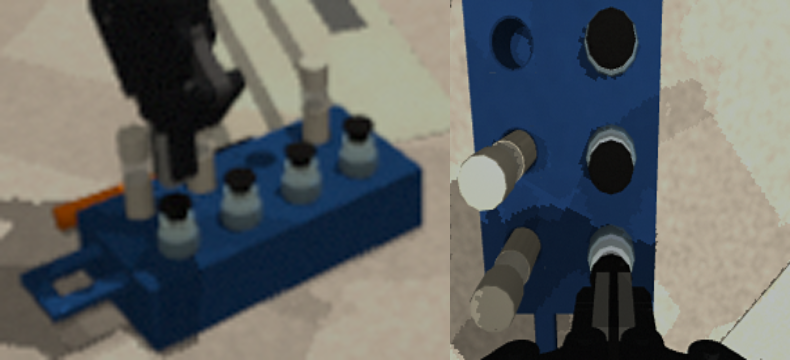

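The fingertips sit centred over stopper 1, about 15 mm above it, and the tubes are clear. I press slowly.

Emit:
{"api": "play_rows", "payload": {
  "rows": [
    [[0,0,0.02],[0,0,0]],
    [[0,0,0.04],[0,0,0]],
    [[0,0,0.05],[0,0,0]],
    [[0,0,0.06],[0,0,0]],
    [[0,0,0.068],[0,0,0]],
    [[0,0,0.074],[0,0,0]],
    [[0,0,0.08],[0,0,0]],
    [[0,0,0.084],[0,0,0]],
    [[0,0,0.084],[0,0,0]],
    [[0,0,0.084],[0,0,0]]
  ]
}}

```text
time: 4.03
tool_pos: [0.4878, -0.1795, 0.072]
tcp_rot: [-3.063, -0.697, 0.001]
wrist_force: [-4.4, 1.4, 8.8]
width: -0.003
grip_force: 4.4
```

Emit:
{"api": "play_rows", "payload": {
  "rows": [
    [[0,0,0.001],[0,0,0]],
    [[0,0,0.002],[0,0,0]],
    [[0,0,0.003],[0,0,0]],
    [[0,0,0.003],[0,0,0]],
    [[0,0,0.003],[0,0,0]]
  ]
}}

```text
time: 4.45
tool_pos: [0.4878, -0.1795, 0.0719]
tcp_rot: [-3.063, -0.698, 0.001]
wrist_force: [-6.1, 3.1, 14.0]
width: -0.001
grip_force: 6.8
```

Force rose from 8.8 to 14 N with no further travel, at 71.9 mm, so stopper 1 is on its hard stop. Next is stopper 2, with a small lift in between.

Emit:
{"api": "play_rows", "payload": {
  "rows": [
    [[0,0,-0.02],[0,0,0]],
    [[0,0,-0.05],[0,0,0]],
    [[0,0,-0.075],[0,0,0]],
    [[0.03,0,-0.08],[0,0,0]],
    [[0.07,0.002,-0.08],[0,0,0]],
    [[0.12,0.004,-0.08],[0,0,0]],
    [[0.155,0.004,-0.08],[0,0,0]],
    [[0.168,0.004,-0.08],[0,0,0]],
    [[0.168,0.004,-0.08],[0,0,0]],
    [[0.168,0.004,-0.065],[0,0,0]],
    [[0.168,0.004,-0.05],[0,0,0]],
    [[0.168,0.004,-0.04],[0,0,0]],
    [[0.168,0.004,-0.032],[0,0,0]],
    [[0.168,0.004,-0.025],[0,0,0]],
    [[0.168,0.004,-0.018],[0,0,0]],
    [[0.168,0.004,-0.011],[0,0,0]],
    [[0.168,0.004,-0.005],[0,0,0]],
    [[0.168,0.004,0],[0,0,0]],
    [[0.168,0.004,0],[0,0,0]],
    [[0.168,0.004,0],[0,0,0]]
  ]
}}

```text
time: 6.12
tool_pos: [0.526, -0.1624, 0.0719]
tcp_rot: [-3.063, -0.698, 0.001]
wrist_force: [-7.7, 1.2, 13.0]
width: 0.002
grip_force: 6.5
```

Stopper 2 is home: 71.9 mm and 13 N, the same as stopper 1. Next is stopper 3.

Emit:
{"api": "play_rows", "payload": {
  "rows": [
    [[0,0,-0.02],[0,0,0]],
    [[0,0,-0.05],[0,0,0]],
    [[0,0,-0.075],[0,0,0]],
    [[0.03,0,-0.08],[0,0,0]],
    [[0.07,0,-0.08],[0,0,0]],
    [[0.12,0,-0.08],[0,0,0]],
    [[0.155,0,-0.08],[0,0,0]],
    [[0.168,0,-0.08],[0,0,0]],
    [[0.168,0,-0.08],[0,0,0]],
    [[0.168,0,-0.065],[0,0,0]],
    [[0.168,0,-0.05],[0,0,0]],
    [[0.168,0,-0.04],[0,0,0]],
    [[0.168,0,-0.032],[0,0,0]],
    [[0.168,0,-0.025],[0,0,0]],
    [[0.168,0,-0.018],[0,0,0]],
    [[0.168,0,-0.011],[0,0,0]],
    [[0.168,0,-0.005],[0,0,0]],
    [[0.168,0,0],[0,0,0]],
    [[0.168,0,0],[0,0,0]],
    [[0.168,0,0],[0,0,0]]
  ]
}}

```text
time: 7.78
tool_pos: [0.5638, -0.1442, 0.0719]
tcp_rot: [-3.063, -0.698, 0.001]
wrist_force: [-7.1, 1.7, 11.2]
width: 0.002
grip_force: 6.2
```

Emit:
{"api": "play_rows", "payload": {
  "rows": [
    [[0,0,-0.02],[0,0,0]],
    [[0,0,-0.05],[0,0,0]],
    [[0,0,-0.075],[0,0,0]],
    [[0.03,0,-0.08],[0,0,0]],
    [[0.07,0,-0.08],[0,0,0]],
    [[0.12,0,-0.08],[0,0,0]],
    [[0.155,0,-0.08],[0,0,0]],
    [[0.168,0,-0.08],[0,0,0]],
    [[0.168,0,-0.08],[0,0,0]],
    [[0.168,0,-0.065],[0,0,0]],
    [[0.168,0,-0.05],[0,0,0]],
    [[0.168,0,-0.04],[0,0,0]],
    [[0.168,0,-0.032],[0,0,0]],
    [[0.168,0,-0.025],[0,0,0]],
    [[0.168,0,-0.018],[0,0,0]],
    [[0.168,0,-0.011],[0,0,0]],
    [[0.168,0,-0.005],[0,0,0]],
    [[0.168,0,0.001],[0,0,0]],
    [[0.168,0,0.001],[0,0,0]],
    [[0.168,0,0.001],[0,0,0]]
  ]
}}

```text
time: 9.45
tool_pos: [0.6017, -0.126, 0.0719]
tcp_rot: [-3.063, -0.698, 0.001]
wrist_force: [-7.9, 1.7, 12.6]
width: 0.0
grip_force: 6.6
```

All four stopped at 71.9 mm. I move straight up and clear, then check.

Emit:
{"api": "play_rows", "payload": {
  "rows": [
    [[0,0,-0.03],[0,0,0]],
    [[0,0,-0.08],[0,0,0]],
    [[0,0,-0.15],[0,0,0]],
    [[0,0,-0.25],[0,0,0]],
    [[0,0,-0.35],[0,0,0]],
    [[0,0,-0.45],[0,0,0]],
    [[-0.07,0,-0.53],[0,0,0]],
    [[-0.15,0,-0.58],[0,0,0]],
    [[-0.25,0,-0.6],[0,0,0]],
    [[-0.35,0,-0.6],[0,0,0]],
    [[-0.45,0,-0.6],[0,0,0]],
    [[-0.55,0,-0.6],[0,0,0]],
    [[-0.62,0,-0.6],[0,0,0]],
    [[-0.66,0,-0.6],[0,0,0]],
    [[-0.66,0,-0.6],[0,0,0]],
    [[-0.66,0,-0.6],[0,0,0]]
  ]
}}

```text
time: 10.78
tool_pos: [0.454, -0.1977, 0.2209]
tcp_rot: [3.063, 0.696, 0.003]
wrist_force: [0.5, 0.0, -0.5]
width: -0.003
grip_force: 0.0
```

```bash
python3 - <<'E'
from workcell import bot,cams
from h import *
import cv2
b=cv2.resize(cams.read_camera("wrist")["image"][:,:,::-1],(400,300))
a=cv2.resize(cams.read_camera("side")["image"][195:285,145:270,::-1],(400,300),interpolation=cv2.INTER_CUBIC)
o=cv2.resize(cv2.imread("pics/side0.png")[195:285,145:270],(400,300),interpolation=cv2.INTER_CUBIC)
cv2.imwrite("pics/c4.png",np.vstack([np.hstack([o,a]),np.hstack([b,b*0])]));s=bot.read_state();print(s["time"],s["tool_pos"],s["wrist_force"],np.abs(s["joint_vel"]).max())
E
```

```text
10.8833 [ 0.45442062 -0.19729406  0.22064527] [-0.43935454  0.14945966  0.27946598] 0.008851952370472371
```

View pics/c4.png

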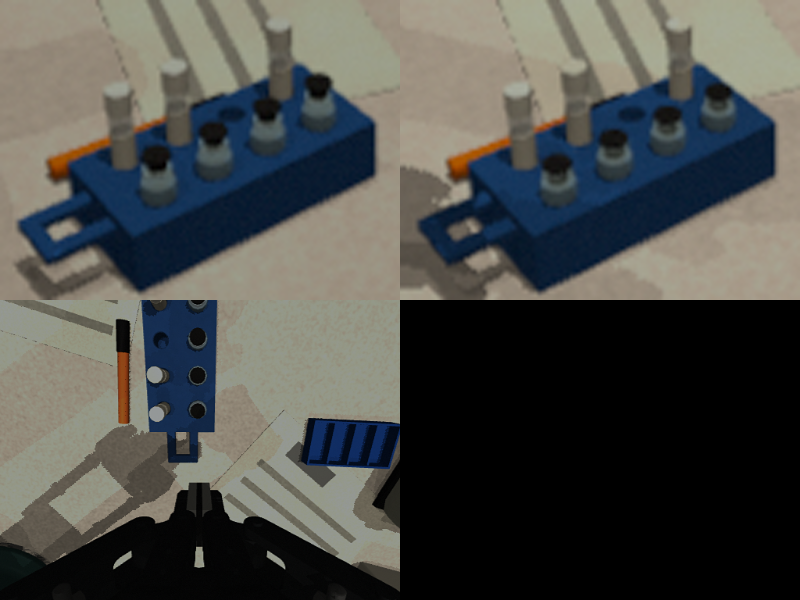

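In the before/after pair all four stoppers now sit about 8–10 crop px lower on their vials: S1 went from (155,155) to (557,163) in the right-hand panel. The block, tubes and marker have not moved.

```bash
python3 -c "
from workcell import bot
print(bot.finish_job())"
```

```text
the job is handed in; nothing more can be done
None
```

All four stoppers were pressed home in order from the carry-tab end, each stopping at 71.9 mm under 11–14 N; in the final pictures the block, tubes and marker look unmoved, and the job was handed in with the arm clear at about 11 s.

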